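# Lock the sliding wing of the book cradle with its locating pin

### The job

Lock the sliding wing of the book cradle: take the red-handled locating pin from the wooden block, put its tip through the brass bush on the wing's foot and, with the tip riding lightly on the hidden lock bar, slide the wing inwards with the pin until the tip drops into the bar's hole. Then press the pin fully home, its shoulder down on the bush, and let go of it. Use a light hand throughout - never lean hard on the pin - and leave the jar, the thread cone and the tape roll where they stand.

Things in the scene. Friction and masses are not known exactly. Their poses are not given: they have to be found in the camera images.
- cradle: book cradle fixed to the bench: grey base plate 300 x 540 x 8 mm (x by y), two felt-covered wings in a shallow V, up to 117 mm high. Origin: centre of the base plate's underside; z up. The left (+y) wing is fixed, the right (-y) wing slides along y. An aluminium channel with the hidden lock bar runs along y, 115 mm in front (-x) of the origin
- wing (a joint): slide of the right wing along the cradle's +y: 0 m = fully out, grows as it moves inwards to the fixed left wing, stop at 0.070. Starts between 0 and 0.012, always short of the hole. It moves stiffly (about 3 N) and stays where it is left
- lock_channel (a point): centre of the channel's flat top, on the line under which the bush travels. Beneath it, out of sight, lies the firmly clamped steel lock bar: flat top 24 mm above the bench, one upright hole in that line, 12.5 mm wide, 15 mm deep. The bar is set anew for each book, its place is not measured: the hole comes under the bush somewhere between 20 and 60 mm of the wing's travel
- bush (a point): centre of the top face, 51 mm above the bench, of the 40 x 40 mm brass bush on the sliding wing's foot plate; moves with the wing. Upright hole 11.5 mm wide, 20 mm long, then 7 mm of free space down to the lock bar. A spring ball in it grips the pin: pushing the pin takes a few N, it does not fall by its weight. Clear for 45 mm around; the wing's board edge is 55 mm behind (+x)
- pin_grip (a point): locating pin, 70 g, upright: centre of its round red handle, 18 mm wide, 50 mm long; z up along the pin. 25 mm under this point is the flat shoulder, then a steel shank 10 mm thick, 41 mm long, its last 4 mm tapered to 6 mm; the tip is 66 mm under this point. Starts in a 46 mm deep hole of the block. With its tip on the lock bar this point stands 90 mm above the bench, fully home 76 mm
- pin_shoulder (a point): centre of the pin's shoulder (underside of the red handle), 25 mm under pin_grip; lies on bush when the pin is home
- block: light wooden block 60 x 100 x 48 mm (x, y, z), fixed, with two holes; the pin starts in the one at y = -22 mm. Origin: centre of its underside
- jar_mid (a point): white ceramic jar of brushes, 76 mm wide, 90 mm high (brushes up to 180 mm), to be left alone; its centre at half height
- cone_mid (a point): cone of white thread, 68 mm wide, 125 mm high, to be left alone; its centre at half height
- tape_mid (a point): roll of blue tape lying flat, 70 mm wide, 19 mm high, to be left alone; its centre at half height

How it is judged:
By the outcome, as a careful person would: the job done as asked, in the order asked, and still so for the second after the job is handed in, with the robot touching nothing.
It also fails if it takes over 69 s, if anything falls off the work surface, if the arm or the gripper's body presses on something with over 40 N, if the wrist force passes 120 N, or if a joint passes its speed limit or range.

### The arm

A 7-joint arm with a two-finger parallel gripper is mounted at the origin on the work surface. World frame = base frame: x ahead of the robot, y to its left, z up, the work surface at z = 0. Lengths are in m, angles in rad, forces in N, time in s.
With the tool pointing down it reaches from about 0.425 to 0.825 m from the base axis. Payload 3.6 kg.
Tool frame: the origin (TCP) lies where the fingers leave the gripper's body, on its centre line; the fingertips stand 73 mm ahead of it and the grasp point (between the pads) lies 54 mm ahead of it; z points along the fingers, y is the line along which they close (so a half turn about z gives the same grasp; the last joint's range is limited). The gripper opens to 85 mm and grips with 20 to 120 N. Pads are 22 mm wide; open, the fingers measure 114 mm over their backs; the gripper's body (76 mm by 85 mm) begins 54 mm behind the grasp point. The pads swing forward as they close: fully open they stand 13 mm farther back than shut.
Start: joints at [-1.29, 0.615, -0.013, 1.423, 0.008, 1.103, -0.04], TCP at [0.196, 0.62, 0.304] pointing down, gripper open.
Joint ranges: [-3.12, 3.12], [-0.3, 2.06], [-1.34, 1.32], [0.26, 2.42], [-1.36, 4.5], [0.01, 1.98], [-2.84, 2.84]. Speed limits (rad/s): [2.79, 2.79, 3.14, 3.14, 3.14, 3.14, 3.14].

### API

Orientations are given as a unit quaternion [x, y, z, w].
In Python, from station import arm, snapshot, camera_info, ticket gives the robot as it stands. Calls block until the motion is done:
- arm.movep(position, orientation): joint-space move of the TCP to a pose.
- arm.line_to(position, velocity=0.15, ori=None): straight line of the TCP; ori=None keeps the orientation; velocity is the mean speed in m/s.
- arm.move_j(angles): joint-space move.
- arm.move_gripper(opening, effort=None): opening from 0.0 (shut) to 1.0 (fully open); effort is the grip in N (None keeps the last); returns when the fingers have stopped.
- arm.pause(seconds).
- arm.ik(position, orientation): joint angles nearest the present ones, or None.
- snapshot(name): name is "scene" or "top" or "wrist"; returns the picture (400x640x3 uint8, blue, green, red); there is no depth.
- camera_info(name): a dict with "fx", "fy", "cx", "cy" (pixels), "dist_coeffs" ([k1, k2, p1, p2, k3] as OpenCV has them; the pictures are not rectified), "R" (3x3) and "t" (3): a world point X has camera coordinates R X + t; the wrist camera has in their place "T_tool_cam" (4x4, takes a point from camera to tool coordinates, whose origin is the TCP and whose axes are the flange's). Camera axes: x right, y down, z forward; pixel columns grow to the right and rows downward; lengths in m; the calibration is good to about 2 mm. A picture is of the moment at which its call begins: read the wrist's pose just before it. camera_info takes no time and is no camera call.
A pose or a line that the arm cannot do raises arm.MotionError and nothing moves.
- ticket.finish_job(): hands the job in; it is judged then, once.
Readings, each from a call of its own:
- arm.read_time(): time.
- arm.read_joint_positions(): joint angles.
- arm.read_dq(): joint speeds.
- arm.read_effort(): joint torques, N m.
- arm.read_tool_pos(): TCP position.
- arm.read_eef_rot(): TCP orientation.
- arm.read_ft_force(): force on the tool from outside, world axes, zero at the start.
- arm.read_wrist_torque(): the same for the moment, N m.
- arm.read_opening(): opening from 0.0 (shut) to 1.0 (fully open).
- arm.read_finger_force(): force on a finger pad.
Only numpy, scipy, OpenCV 4.12 (cv2) and the standard library are available. Lean on these libraries where they do the work, as an engineer would, in place of code of your own. Each camera call takes 0.05 s, during which the arm holds its last target. There are 200 camera calls.

## Working session

There is one attempt and no reset: what is moved stays moved. The work goes in short steps, each a Python script; the robot and the scene stay as the last script left them, time stands still between calls to the robot, and variables do not carry over. Pictures are saved under pics/ and viewed, at most 10 in all, crops included, and the job is handed in when it is done.

```bash
ls; mkdir -p pics; python3 - <<'E'
from station import arm,snapshot,camera_info
import cv2,numpy as np
for n in("scene","top"):
    cv2.imwrite(f"pics/{n}0.png",snapshot(n)); print(n,camera_info(n))
print(camera_info("wrist")); print(arm.read_eef_rot(),arm.read_time(),arm.read_ft_force())
E
```

```text
pics
scene {'fx': 440.1607423289643, 'fy': 440.1607423289643, 'cx': 324.26090978365625, 'cy': 197.96356303705662, 'dist_coeffs': array([-0.08907888,  0.        ,  0.        ,  0.        ,  0.        ]), 'R': array([[-0.06533183,  0.99774579,  0.01533241],
       [ 0.82427686,  0.06262043, -0.56271338],
       [-0.56240503, -0.02412495, -0.82650987]]), 't': array([ 0.08111939, -0.39299596,  1.50334666])}
top {'fx': 433.7285070868399, 'fy': 433.7285070868399, 'cx': 317.39797952997355, 'cy': 199.93758332649426, 'dist_coeffs': array([-0.0492207,  0.       ,  0.       ,  0.       ,  0.       ]), 'R': array([[-0.0188446 , -0.9997804 , -0.00916645],
       [-0.99289536,  0.01979059, -0.11733344],
       [ 0.11748908,  0.00689022, -0.99305027]]), 't': array([-0.02589499,  0.51482825,  1.33350948])}
{'fx': 314.25732487894646, 'fy': 314.25732487894646, 'cx': 319.55652074260746, 'cy': 205.16441325912007, 'dist_coeffs': array([-0.04109261,  0.        ,  0.        ,  0.        ,  0.        ]), 'T_tool_cam': array([[ 5.81638513e-04, -9.61418266e-01, -2.75090129e-01,
         6.93851896e-02],
       [ 9.99999610e-01,  3.76202870e-04,  7.99556044e-04,
        -1.50549379e-05],
       [-6.65218090e-04, -2.75090486e-01,  9.61418110e-01,
        -7.01295381e-02],
       [ 0.00000000e+00,  0.00000000e+00,  0.00000000e+00,
         1.00000000e+00]])}
[ 1.52746245e-01  9.88264739e-01 -1.16572515e-03 -1.75780301e-04] 0.1 [0.19126678 0.02160872 0.19785472]
```

View pics/scene0.png

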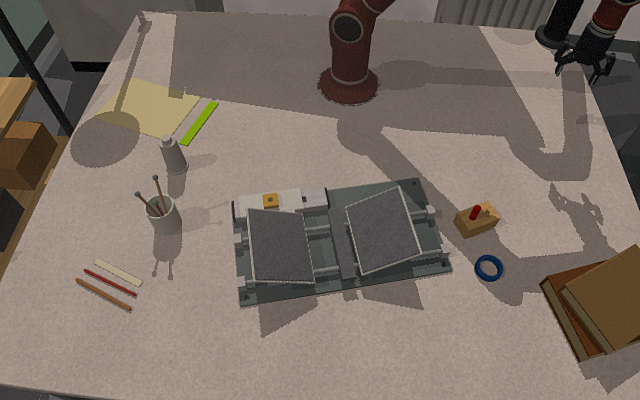

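View pics/top0.png

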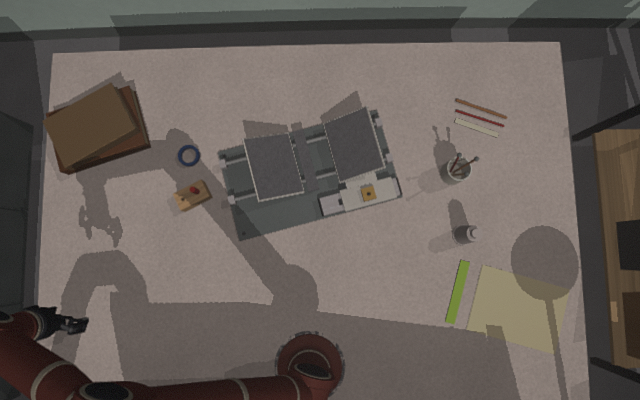

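The overviews show the cradle in the middle, the bush at about (368,192) in the top view and the pin at about (195,190). I'll enlarge the top view.

```bash
python3 - <<'E'
import cv2
i=cv2.imread("pics/top0.png")[100:245,165:410]
cv2.imwrite("pics/topc.png",cv2.resize(i,None,fx=3.2,fy=3.2,interpolation=cv2.INTER_CUBIC))
E
```

```text
(no output)
```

View pics/topc.png

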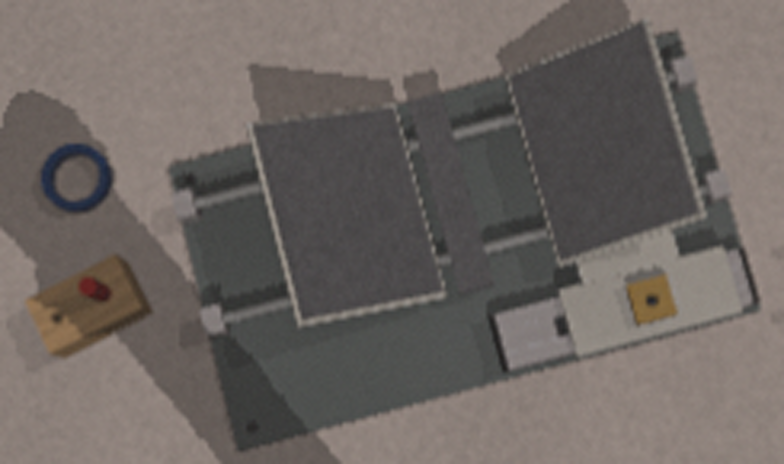

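Crop readings:
- Bush hole: (651,300).
- Handle: top at (88,289), bottom at about (100,296).
- Base-plate corners: (238,450), (757,308), (680,32) and (168,165).
- Block's empty hole: (57,318).
- Tape: (77,178).

I'll convert these to world coordinates.

```bash
cat > h.py <<'E'
import numpy as np,cv2
from scipy.spatial.transform import Rotation as Ro
from station import arm,snapshot,camera_info,ticket
def ray(n,px,pose=None):
    c=camera_info(n);K=np.array([[c['fx'],0,c['cx']],[0,c['fy'],c['cy']],[0,0,1]])
    d=np.append(cv2.undistortPoints(np.array([[px]],float),K,c['dist_coeffs'])[0,0],1)
    if n=="wrist":
        T=c['T_tool_cam'];p,q=pose;R=Ro.from_quat(q).as_matrix()
        return R@T[:3,3]+p, R@T[:3,:3]@d
    return -c['R'].T@c['t'], c['R'].T@d
def at(n,px,z,pose=None):
    o,d=ray(n,px,pose);return o+d*(z-o[2])/d[2]
def quat(yaw):  # tool down, tool x axis along yaw
    return (Ro.from_euler('z',yaw)*Ro.from_euler('x',np.pi)).as_quat()
E
python3 - <<'E'
from h import *
f=lambda a,b:(a/3.2+165-.35,b/3.2+100-.35)
for n,a,b,z in [("bush",651,300,.051),("pin",88,289,.098),("hole2",57,318,.048),("FL",238,450,.008),("FR",757,308,.008),("BR",680,32,.008),("BL",168,165,.008),("tape",77,178,.01)]:
    print(n,at("top",f(a,b),z).round(4))
print("scene bush",at("scene",(270.5,200.5),.051),"pin top",at("scene",(474.5,209),.098))
print(arm.read_tool_pos(), Ro.from_quat(arm.read_eef_rot()).as_matrix().round(3))
for x in[(.5,.2),(.55,-.2)]:print(Ro.from_quat(arm.read_eef_rot()).as_euler('xyz'))
E
```

```text
bush [ 0.529  -0.1935  0.051 ]
pin [0.544  0.3407 0.098 ]
hole2 [0.5234 0.3859 0.048 ]
FL [0.393  0.2153 0.008 ]
FR [ 0.5245 -0.3041  0.008 ]
BR [ 0.8113 -0.2374  0.008 ]
BL [0.6831 0.2877 0.008 ]
tape [0.6714 0.3804 0.01  ]
scene bush [ 0.53418193 -0.18995587  0.051     ] pin top [0.55216489 0.33499897 0.098     ]
[0.19612046 0.61916566 0.3028337 ] [[-0.953  0.302 -0.001]
 [ 0.302  0.953 -0.002]
 [-0.    -0.002 -1.   ]]
[-3.13923486e+00  8.68533003e-06  2.83489938e+00]
[-3.13923486e+00  8.68533003e-06  2.83489938e+00]
```

Everything fits: the base measures 0.54 x 0.295 m, the cradle yaw is about 0.244 and both views agree to within 8 mm. Next I hover over the pin with the fingers along the cradle's y and take a closer look.

```bash
python3 - <<'E'
from h import *
q=quat(np.pi+.244)
g=np.array([.547,.338,.073])
for n,p in[("pin",g+[0,0,.054]),("bush",[.53,-.19,.051+.054+.1]),("in",[.515,-.13,.13])]:
    s=arm.ik(p,q);print(n,None if s is None else np.round(s,2))
arm.movep(g+[0,0,.054+.13],q)
pose=(arm.read_tool_pos(),arm.read_eef_rot());np.save("pose1.npy",np.concatenate(pose))
cv2.imwrite("pics/w1.png",snapshot("wrist"));print(arm.read_time(),pose,arm.read_ft_force(),arm.read_opening())
E
```

```text
pin [-0.51  0.81 -0.14  1.61  0.15  0.74  1.1 ]
bush [ 0.27  0.6   0.05  1.8  -0.04  0.75  2.16]
in [ 0.27  0.68 -0.09  1.94  0.12  0.53  1.91]
1.8083 (array([0.54597   , 0.33969644, 0.25715946]), array([-1.22880095e-01,  9.92421238e-01,  7.27508423e-04, -1.99201720e-04])) [ 0.39814765  0.6304673  -0.43860436] 0.9995934581191097
```

View pics/w1.png

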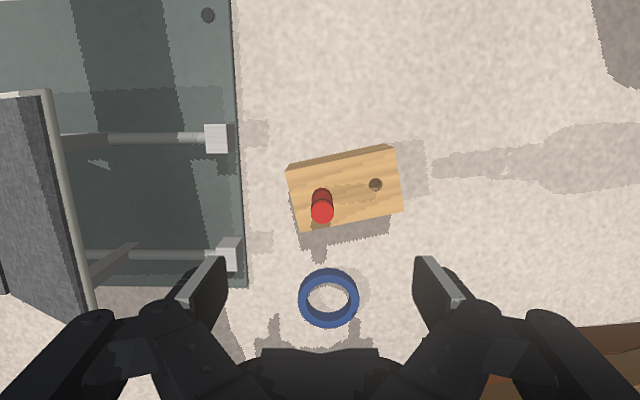

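The handle top is at (322,212), the block's other hole at (376,184) and the tape behind the block. I'll compute, descend with the fingers partly closed, and grasp.

```bash
python3 - <<'E'
from h import *
P=np.load("pose1.npy");pose=(P[:3],P[3:])
p=at("wrist",(322,212),.098,pose);h2=at("wrist",(376,184.5),.048,pose);sh=at("wrist",(321,194),.048,pose)
print(p,h2,sh,np.linalg.norm((p-h2)[:2]))
assert abs(np.linalg.norm((p-h2)[:2])-.044)<.008
g=np.array([p[0],p[1],.076+.054]);print(g)
arm.move_gripper(.5,40)
arm.line_to(g+[0,0,.06],.2)
arm.line_to(g,.08)
f0=arm.read_ft_force()
arm.move_gripper(0,40)
print(f0,arm.read_ft_force(),arm.read_opening(),arm.read_finger_force(),arm.read_tool_pos(),arm.read_time())
E
```

```text
[0.54705818 0.34207645 0.098     ] [0.52464136 0.38753947 0.048     ] [0.54547364 0.3412332  0.048     ] 0.05068924782940109
[0.54705818 0.34207645 0.13      ]
[-0.69051457 -0.32872177  0.8148937 ] [-0.56664491 -0.01373419  1.51203683] 0.19772358162438397 38.94197702407837 [0.54742306 0.34224876 0.13078514] 4.025
```

```bash
python3 - <<'E'
from h import *
q=quat(np.pi+.244)
t=arm.read_tool_pos()
arm.line_to([t[0],t[1],.30],.15)
print(arm.read_ft_force(),arm.read_opening())
b=[.531,-.192]
arm.movep([*b,.30],q)
arm.line_to([*b,.205],.15)
pose=(arm.read_tool_pos(),arm.read_eef_rot());np.save("pose2.npy",np.concatenate(pose))
i=snapshot("wrist");cv2.imwrite("pics/w2.png",i);cv2.imwrite("pics/w2c.png",cv2.resize(i[120:330,210:430],None,fx=2.8,fy=2.8,interpolation=cv2.INTER_CUBIC))
print(arm.read_time(),pose,arm.read_ft_force(),arm.read_opening())
E
```

```text
[-1.11177528  0.09338478 -1.38710652] 0.19713538187363472
8.075 (array([ 0.53176562, -0.19190997,  0.20571313]), array([-1.21960008e-01,  9.92534619e-01, -3.21428205e-04,  8.27156200e-04])) [ 0.34781083 -0.39317579 -0.66658167] 0.1996574097554765
```

View pics/w2c.png

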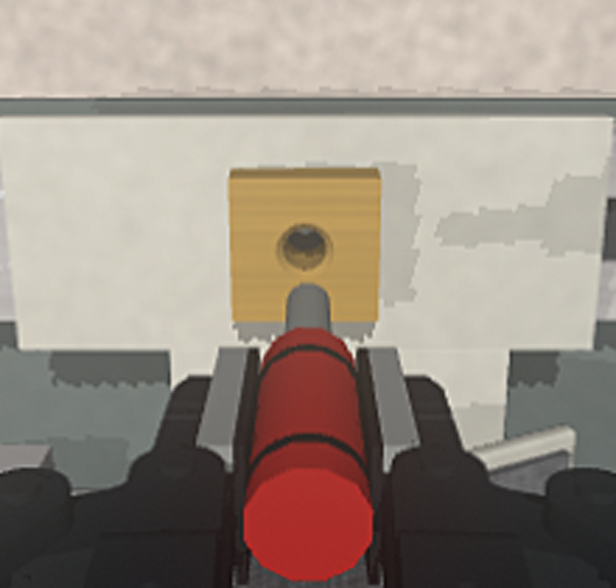

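The bush hole's centre is at crop (305,247), the handle-top centre at (308.5,522) and the shank's tip apex at (307.5,285). I'll compute the pin's axis and the hole.

```bash
python3 - <<'E'
from h import *
P=np.load("pose2.npy");pose=(P[:3],P[3:]);R=Ro.from_quat(P[3:]).as_matrix()
f=lambda a,b:(a/2.8+210-.32,b/2.8+120-.32)
L=lambda X:(R.T@(X-P[:3])*1000).round(1)
zg=P[2]-.0578
print("bush",at("wrist",f(305,247),.051,pose),L(at("wrist",f(305,247),.051,pose)))
print("corners",[at("wrist",f(*c),.051,pose).round(4) for c in[(230,178),(381,178),(378,322),(232,322)]])
for n,px,z in[("top",(308.5,522),zg+.025),("tip apex r3",(307.5,285),zg-.066),("tip apex r5",(307.5,285),zg-.062),("tipW",(288,310),zg-.058),("tipE",(329,310),zg-.058),("sh front r9",(307,328),zg-.025)]:
    print(n,L(at("wrist",f(*px),z,pose)))
E
```

```text
bush [ 0.52938914 -0.19343525  0.051     ] [  2.9  -0.8 154.7]
corners [array([ 0.5159, -0.2169,  0.051 ]), array([ 0.5064, -0.1788,  0.051 ]), array([ 0.5453, -0.1689,  0.051 ]), array([ 0.555 , -0.2076,  0.051 ])]
top [ 0.4 -0.1 32.8]
tip apex r3 [ 2.800e+00 -1.000e-01  1.238e+02]
tip apex r5 [ 4.200e+00 -1.000e-01  1.198e+02]
tipW [ -0.4  -4.5 115.8]
tipE [ -0.3   4.7 115.8]
sh front r9 [ 8.5 -0.3 82.8]
```

The pin hangs true in the grip, on the tool axis within 0.5 mm, and the bush sides check at 39–40 mm. Now a guarded insertion.

```bash
python3 - <<'E'
from h import *
q=quat(np.pi+.244)
x,y=.5297,-.1933
arm.line_to([x,y,.180],.1,q)
arm.pause(.1);f0=np.array(arm.read_ft_force());print(f0)
z=.180;last=0
while z>.1495:
    z-=.0015; arm.line_to([x,y,z],.03)
    f=np.array(arm.read_ft_force())-f0;t=arm.read_tool_pos()
    print(np.round(z,4),f.round(1),np.round(np.array(t)-[x,y,z],4))
    if f[2]>10 or np.hypot(*f[:2])>10:break
print(arm.read_time(),arm.read_opening())
E
```

```text
[-0.63800561 -0.3286124  -0.25719296]
0.1785 [ 1.2  1.1 -0.5] [ 0.0001 -0.      0.0003]
0.177 [ 1.4  0.5 -1.5] [-0.0001  0.     -0.0001]
0.1755 [ 0.7  0.2 -0.7] [-0.0001  0.     -0.0002]
0.174 [1.3 0.2 0.2] [-0.0001  0.     -0.0001]
0.1725 [1.7 0.5 0.4] [-0.0001  0.     -0.0001]
0.171 [ 1.   0.2 -0.5] [-0.      0.     -0.0001]
0.1695 [ 0.5  0.1 -0.8] [ 0.      0.     -0.0001]
0.168 [ 1.3 -0.1 -0.1] [ 0.0003 -0.      0.0001]
0.1665 [ 1.8  1.1 -0.1] [0.0005 0.0001 0.0001]
0.165 [ 2.8  1.2 -0.7] [ 0.0002  0.0001 -0.0001]
0.1635 [ 2.4  0.8 -0.8] [ 0.0003  0.0001 -0.    ]
0.162 [ 4.1  0.  -0.7] [ 0.0002 -0.0001 -0.0002]
0.1605 [ 3.3  0.9 -1.8] [ 0.     -0.0001 -0.0002]
0.159 [ 3.5  0.1 -2.3] [-0.0001 -0.     -0.0002]
0.1575 [ 3.1 -0.3 -1.8] [-0.0001  0.     -0.0002]
0.156 [ 3.4  0.6 -0.9] [-0.0001  0.     -0.0002]
0.1545 [ 2.8  0.9 -2.5] [-0.0001  0.     -0.0002]
0.153 [ 3.1  0.5 -2.4] [-0.0001 -0.     -0.0002]
0.1515 [ 2.8  0.8 -2.1] [-0.0001 -0.     -0.0002]
0.15 [ 4.3  0.9 -1.8] [-0.0001 -0.     -0.0002]
0.1485 [ 3.4  0.8 -1. ] [-0.0001  0.     -0.0002]
13.825 0.20173578568888706
```

```bash
python3 - <<'E'
from h import *
x,y=.5302,-.1933
z=.1485;arm.line_to([x,y,z],.03)
f0=np.array([-.64,-.33,-.26])
while z>.143:
    z-=.0005; arm.line_to([x,y,z],.02);arm.pause(.05)
    f=np.mean([arm.read_ft_force() for _ in range(3)],0)-f0
    print(np.round(z,4),f.round(1),(np.array(arm.read_tool_pos())-[x,y,z]).round(4))
    if f[2]>3:break
i=snapshot("wrist");cv2.imwrite("pics/w3.png",cv2.resize(i[100:330,180:460],None,fx=2.4,fy=2.4))
print(arm.read_time(),arm.read_opening())
E
```

```text
0.148 [ 2.8  1.2 -0.8] [-0.      0.0001  0.    ]
0.1475 [2.6 0.2 2. ] [0.0001 0.     0.0002]
0.147 [1.2 1.5 5.5] [0.0002 0.     0.0006]
15.025 0.20122609481373602
```

View pics/w3.png

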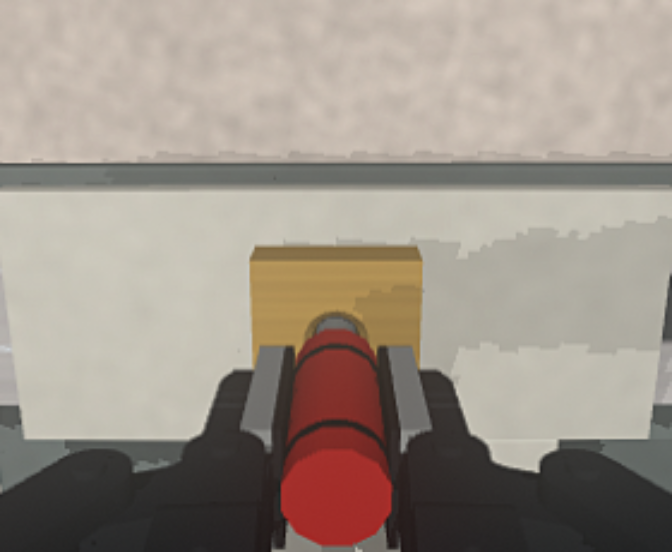

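The shank is in the bush, and the tip met the bar at TCP z of about 0.1475, matching the expected 0.1478. Now I slide inwards with a light regulated pressure.

```bash
python3 - <<'E'
from h import *
u=np.array([-np.sin(.244),np.cos(.244)]);n=np.array([u[1],-u[0]])
s0=np.array([.5302,-.1933]);z=.147;s=0;e=0;f0=np.array([-.64,-.33,-.26])
def go(v=.02):
    xy=s0+u*s+n*e; arm.line_to([*xy,z],v)
    return np.mean([arm.read_ft_force() for _ in range(2)],0)-f0, np.array(arm.read_tool_pos())
done=False
while s<.062 and not done:
    s+=.001; f,t=go()
    fp=f[:2]@n
    if abs(fp)>4: e+=.0002*np.sign(fp)
    k=0
    while f[2]<3 and k<6:
        z-=.0004;k+=1;f,t=go()
        if t[2]<.1455:done=True;break
    if f[2]>6.5:z+=.0003
    if round(s*1000)%4==0 or k>1: print(round(s,3),round(z,4),t.round(4),"f u,n,z",round(f[:2]@u,1),round(fp,1),round(f[2],1),k)
    if np.linalg.norm(f)>20:print("force",f);break
print(done,s,e,z,t,f,arm.read_time(),arm.read_opening())
np.save("st.npy",[s,e,z])
E
```

```text
0.004 0.147 [ 0.5299 -0.1917  0.1476] f u,n,z -4.3 2.7 5.0 0
0.008 0.147 [ 0.529  -0.1882  0.1476] f u,n,z -5.4 2.4 4.3 0
0.012 0.147 [ 0.5281 -0.1843  0.1476] f u,n,z -4.3 1.9 5.5 0
0.016 0.147 [ 0.5271 -0.1804  0.1476] f u,n,z -5.0 2.3 4.8 0
0.02 0.147 [ 0.5262 -0.1766  0.1476] f u,n,z -5.2 1.7 4.6 0
0.024 0.147 [ 0.5252 -0.1727  0.1476] f u,n,z -5.7 1.9 5.5 0
0.028 0.147 [ 0.5242 -0.1688  0.1476] f u,n,z -5.4 2.9 4.9 0
0.032 0.147 [ 0.5232 -0.165   0.1476] f u,n,z -5.5 1.7 5.3 0
0.036 0.147 [ 0.5221 -0.1603  0.1475] f u,n,z -5.1 1.9 5.5 0
0.037 0.1454 [ 0.5211 -0.1571  0.1453] f u,n,z -0.4 2.9 -0.4 4
True 0.037000000000000026 0 0.14539999999999995 [ 0.52107856 -0.15713292  0.14526741] [ 3.39899692  0.41101244 -0.41158407] 25.275 0.20126248880979708
```

The tip has dropped about 2 mm into the hole with the resistance gone. Now I press on down, guarded.

```bash
python3 - <<'E'
from h import *
u=np.array([-np.sin(.244),np.cos(.244)]);n=np.array([u[1],-u[0]])
s0=np.array([.5302,-.1933]);s,e,z=np.load("st.npy");f0=np.array([-.64,-.33,-.26])
def go(v=.02):
    xy=s0+u*s+n*e; arm.line_to([*xy,z],v)
    return np.mean([arm.read_ft_force() for _ in range(2)],0)-f0, np.array(arm.read_tool_pos())
tries=0
while z>.1325:
    z-=.001 if z>.136 else .0004; f,t=go()
    fu,fn=f[:2]@u,f[:2]@n
    print(round(s,4),round(z,4),t[2].round(4),"u,n,z",round(fu,1),round(fn,1),round(f[2],1))
    if abs(fu)>3:s+=.0003*np.sign(fu)
    if abs(fn)>3:e+=.0003*np.sign(fn)
    if f[2]>7:
        if t[2]<.1355:break
        z+=.001;s+=.0005;tries+=1
        if tries>6:break
np.save("st.npy",[s,e,z])
i=snapshot("wrist");cv2.imwrite("pics/w4.png",cv2.resize(i[100:330,180:460],None,fx=2.4,fy=2.4))
print(t,arm.read_time(),arm.read_opening())
E
```

```text
0.037 0.1444 0.1441 u,n,z -0.1 3.9 -0.8
0.037 0.1434 0.1431 u,n,z -0.6 2.6 -1.9
0.037 0.1424 0.1421 u,n,z -0.1 3.3 -1.8
0.037 0.1414 0.1412 u,n,z 0.8 2.8 -0.5
0.037 0.1404 0.1402 u,n,z 0.6 3.1 -1.1
0.037 0.1394 0.1393 u,n,z 1.1 3.2 0.1
0.037 0.1384 0.1383 u,n,z 0.6 1.6 0.5
0.037 0.1374 0.1372 u,n,z 0.4 1.6 0.0
0.037 0.1364 0.1362 u,n,z 1.0 0.5 1.5
0.037 0.1354 0.1352 u,n,z 1.2 1.0 1.5
0.037 0.135 0.135 u,n,z 1.1 -0.0 2.8
0.037 0.1346 0.1346 u,n,z 0.8 -0.6 3.9
0.037 0.1342 0.1342 u,n,z 1.4 -0.9 4.4
0.037 0.1338 0.1338 u,n,z 2.4 -1.7 5.0
0.037 0.1334 0.1337 u,n,z 1.4 -1.9 7.9
[ 0.52228543 -0.15709366  0.13368359] 29.075 0.19684469366716947
```

View pics/w4.png

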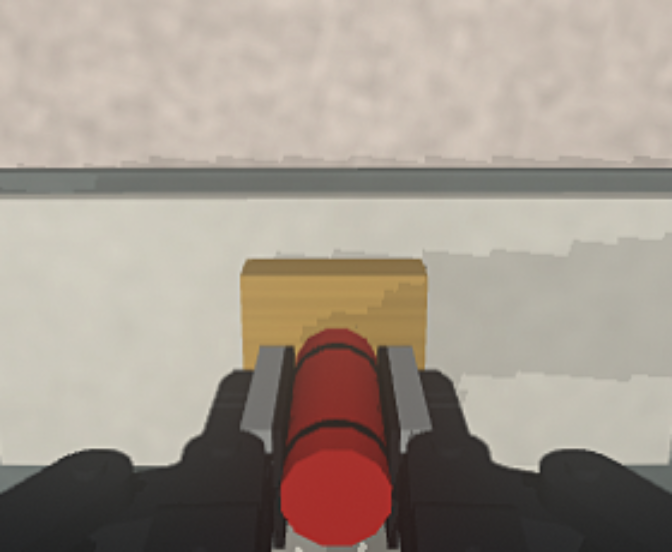

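No shank shows between handle and bush, and the stop came at 0.1337 against an expected 0.1335. I'll press a touch more to confirm seating, then release, retreat and check.

```bash
python3 - <<'E'
from h import *
u=np.array([-np.sin(.244),np.cos(.244)]);n=np.array([u[1],-u[0]])
s0=np.array([.5302,-.1933]);s,e,z=np.load("st.npy");f0=np.array([-.64,-.33,-.26])
xy=s0+u*s+n*e
for _ in range(3):
    z-=.0003;arm.line_to([*xy,z],.02);arm.pause(.1)
    f=np.mean([arm.read_ft_force() for _ in range(3)],0)-f0;t=arm.read_tool_pos();print(z,t[2],f)
    if f[2]>9.5:break
arm.line_to([*xy,t[2]],.02)
arm.move_gripper(.45,20)
t=arm.read_tool_pos();print(arm.read_finger_force(),arm.read_ft_force())
arm.line_to([t[0],t[1],t[2]+.085],.1)
pose=(arm.read_tool_pos(),arm.read_eef_rot());np.save("pose5.npy",np.concatenate(pose))
i=snapshot("wrist");cv2.imwrite("pics/w5.png",cv2.resize(i[100:330,180:460],None,fx=2.4,fy=2.4))
print(pose,arm.read_time(),arm.read_opening())
E
```

```text
0.13309999999999989 0.13367020447951675 [-2.80864072  1.30064863  9.19738944]
0.1327999999999999 0.13364345644285985 [-2.89592894  0.9419153  11.31433923]
0.0 [-0.03911164  0.47961203  0.06010949]
(array([ 0.52231596, -0.15716599,  0.21779984]), array([-1.21710607e-01,  9.92565362e-01,  2.59199575e-04, -6.80826838e-04])) 31.4167 0.4474860858364251
```

View pics/w5.png

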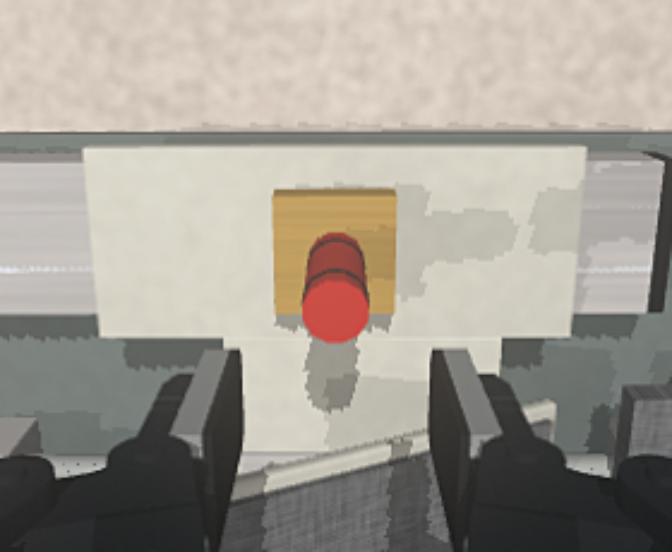

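The pin stands upright with its shoulder on the bush, released and clear of the fingers. The stop was firm, with no motion between 8 and 11 N. Handing in.

```bash
python3 - <<'E'
from h import *
t=arm.read_tool_pos();arm.line_to([t[0],t[1],.30],.15);print(arm.read_time());print(ticket.finish_job())
E
```

```text
32.1083
the job is handed in; nothing more can be done
None
```

The wing is locked: the tip dropped into the lock bar's hole after about 37 mm of inward slide, and the pin is pressed home (11 N at most) and released. I never moved near the jar, cone or tape, and handed the job in at 32 s; no verdict was returned.

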